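# Turn the manifold block in the test nest and set its air valve half open

### The job

One end of the manifold block has been tested; get the other end ready: draw the block out of the test nest, turn it end for end and slide it back in, plain end first, until it is fully home against the stop and the brass spigot points out of the mouth. Keep the valve shut until the block is home and you have let go of it, then swing the valve lever to half open, 45 degrees, over the long middle mark of its dial. Leave the vial, the micrometer and the roll of tape undisturbed.

Things in the scene. Friction and masses are not known exactly. Their poses are not given: they have to be found in the camera images.
- nest: Fixed grey tunnel on a dark base plate. Origin on the table under the middle of its mouth, +x into the tunnel. Base 6 mm thick, 78 wide, x = -50 (open apron before the mouth) to +75. Tunnel inside 44 wide, floor z = 6, roof from z = 51 to 59, end stop at x = 60; outside 72 wide; side walls flare to about 56 at the mouth, parallel from x = 12.
- block: Loose bare aluminium manifold block, 0.3 kg: body 100 long (x), 40 wide, 40 high, with a brass spigot (20 to 26 thick, 20 long) on its +x end. Origin under the middle of the 100 mm body, on its under side; +x to the spigot. At the start it lies in the nest on the base plate, spigot in near the stop, its plain end about 60 mm out of the mouth.
- plain_end (a point): Centre of the block's flat plain end face (with two small dark ports), at block x = -50, z = 20.
- spigot_end (a point): Tip of the block's spigot, at block x = +70, z = 20.
- valve: Fixed ball valve on a flange 76 x 76; brass body, pipe along y (132 over the bends). Origin on the table under the lever's axis, z up. A dial plate 92 across lies at z = 63 under the lever, with three black marks: short at shut (valve's -x), long at 45 degrees, short at 90 degrees (valve's -y).
- valve_lever (a joint): Angle of the valve lever about its vertical axis, rad: 0 shut (lever points to the valve's -x, across the pipe), grows counterclockwise seen from above, 1.57 fully open (points to the valve's -y, along the pipe); half open is 0.785. Friction about 0.2 N m: it stays where it is left. Near shut at the start.
- lever_grip (a point): Where to grip the lever: on the middle of its black rubber sleeve, 88 mm from the axis, 80 mm above the table. Sleeve 66 long along the lever, 16 wide, 16 high; free space round and below it.
- vial: Bystander: plastic vial with a cap, standing, 30 across, 64 high; origin under its middle.
- micrometer: Bystander: micrometer lying on its side, 64 x 124 x 17; origin under its middle.
- tape_roll: Bystander: roll of masking tape lying flat, 90 across, 22 high; origin under its middle.
There are look-alikes about, which are no part of the job. There is more than one size of the block; the job needs the larger.

How it is judged:
On the way, in this order (a step that is already met when the one before it is completed fails the run):
1. block home in the nest, plain end in, within 5 mm of the stop, and let go, the valve still shut (under 17 degrees) (x of plain_end in the frame of nest above 0.055 m and z of plain_end in the frame of nest between 0.018 and 0.034 m and angle between the x axis of block and the x axis of nest, either way round below 0.12 rad and x of spigot_end in the frame of nest below -0.04 m and contact force between the fingers and block below 0.3 N and value of joint valve_lever below 0.3 rad), for 0.2 s.
2. lever at 45 degrees, within 6 degrees (value of joint valve_lever between 0.68 and 0.89 rad), for 0.2 s.
At the end, for the whole second after the job is handed in: The block lies at rest in the nest, plain end in and within 5 mm of the stop, spigot out; the valve lever rests at 45 degrees, within 6 degrees (all of step 2 and x of plain_end in the frame of nest above 0.055 m and z of plain_end in the frame of nest between 0.018 and 0.034 m and angle between the x axis of block and the x axis of nest, either way round below 0.12 rad and x of spigot_end in the frame of nest below -0.04 m and linear speed of block below 0.02 m/s and velocity of joint valve_lever between -0.05 and 0.05 rad/s); the robot touches nothing.
It fails at once if the valve is opened beyond 17 degrees while the block is not home, plain end in (value of joint valve_lever above 0.3 rad and not (x of plain_end in the frame of nest above 0.055 m and z of plain_end in the frame of nest between 0.018 and 0.034 m and angle between the x axis of block and the x axis of nest, either way round below 0.12 rad and x of spigot_end in the frame of nest below -0.04 m)).
It fails at once if the vial is pushed more than 25 mm from where it stood or tipped over (distance of vial from where it was at the start of the episode above 0.025 m or angle between vial's own z axis and vertical above 0.5 rad).
It fails at once if the micrometer is pushed more than 25 mm from where it stood or tipped over (distance of micrometer from where it was at the start of the episode above 0.025 m or angle between micrometer's own z axis and vertical above 0.5 rad).
It fails at once if the roll of tape is pushed more than 25 mm from where it stood or tipped over (distance of tape_roll from where it was at the start of the episode above 0.025 m or angle between tape_roll's own z axis and vertical above 0.5 rad).
It also fails if it takes over 70 s, if anything falls off the work surface, if the arm or the gripper's body presses on something with over 40 N, if the wrist force passes 120 N, or if a joint passes its speed limit or range.

### The arm

A 6-joint arm with a two-finger parallel gripper is mounted at the origin on a cart in front of the work surface, level with it; the furniture and walls round the work are solid. World frame = base frame: x ahead of the robot, y to its left, z up, the work surface at z = 0. Lengths are in m, angles in rad, forces in N, time in s.
With the tool pointing down it reaches from about 0.3 to 0.85 m from the base axis. Payload 4.2 kg.
Tool frame: the origin (TCP) lies at the very end of the fingers, on their centre line; the grasp point (between the pads) lies 19 mm behind it (env.grip_point_offset is the distance from the TCP to the grasp point, in m); z points along the fingers, y is the line along which they close (so a half turn about z gives the same grasp; the last joint's range is limited). The gripper opens to 91 mm and grips with 3 to 60 N. Pads are 32 mm wide; open, the fingers measure 118 mm over their backs; the gripper's body (76 mm by 178 mm) begins 60 mm behind the grasp point.
Start: joints at [-1.342, 0.32, 1.565, -0, 1.257, -0.02], TCP at [0.142, -0.557, 0.214] pointing down, gripper open.
Joint ranges: [-3.11, 3.11], [-0.84, 2.01], [0.21, 2.61], [-1.34, 4.49], [0.05, 2.63], [-2.56, 2.56]. Speed limits (rad/s): [2.57, 2.57, 3.14, 3.14, 3.14, 3.14].

### API

Orientations are given as a unit quaternion [x, y, z, w].
In Python, from bench import status, vision, order, env gives the robot as it stands.
- The arm moves only by the tool send_rows, never from a script. Its argument "increments" is a list of rows, each a list of 4 numbers: the shift along the tool's x, y, z in cm, then the turn about the tool's z in rad. In form: [[x, y, z, twist], ...]. A call has 1 to 20 rows; each row is the pose to reach, as a shift and turn from the pose commanded when the call began, along the tool's axes at that moment; what a row does not reach only later rows make up. A row lasts 1/12 s, in which the tool goes at most 41.7 mm and 7.16 degrees, less where a joint would pass 70% of its speed; a pose out of reach is approached as far as the arm can. A call with a gripper value outside its range is refused whole. "jaw" is the opening, from 0 (shut) to 1 (fully open), set as the call begins (left out, the last holds). The fingers move at their own pace and stop on an object; the grip force is fixed at half the most. Time passes only in rows, so rows that repeat a pose let the fingers close. It gives the time, the measured TCP pose, the force, the opening and the grip force at its end, in the units of the state.
- status.observe(): the state, without advancing time (a new reading comes with each control period).
- vision.snapshot(name): name is "scene" or "top"; returns a dict with "img" (480x640x3 uint8, blue, green, red), "fx", "fy", "cx", "cy" (pixels), "extrinsics" (4x4, takes a point from camera to world coordinates). Camera axes: x right, y down, z forward; pixel columns grow to the right and rows downward; lengths in m; the calibration is good to about 2 mm. A picture is of the moment at which its call begins. There is no depth.
- order.job_done(): hands the job in; it is judged then, once.
The state is a dict: "time_s": time; "joints": joint angles; "qvel": joint speeds; "tau": joint torques, N m; "eef_pos": TCP position; "eef_rot": TCP orientation; "force": force on the tool from outside, world axes, zero at the start; "torque": the same for the moment, N m; "opening": finger opening in m; "finger_force": force on a finger pad.
Only numpy, scipy, OpenCV 4.12 (cv2) and the standard library are available. Lean on these libraries where they do the work, as an engineer would, in place of code of your own. Each camera call takes 0.05 s, during which the arm holds its last target. There are 200 camera calls.

## Working session

There is one attempt and no reset: what is moved stays moved. The work goes in short steps, Python scripts to look and compute and a tool call to move; the robot and the scene stay as the last step left them, time stands still between calls to the robot, and variables do not carry over. Pictures are saved under pics/ and viewed, at most 10 in all, crops included, and the job is handed in when it is done.

Besides the shell and the picture viewer there is one more tool, called after "Emit:" by a JSON object that holds its "name" and its "arguments". send_rows: Moves the arm, as the interface text tells. Its arguments: {"type":"object","properties":{"increments":{"type":"array"},"jaw":{"type":"number"}},"required":["increments"]}

```bash
mkdir -p pics; ls; python3 - <<'E'
from bench import status, vision, order, env
import cv2, json, numpy as np
for n in("scene","top"):
    s=vision.snapshot(n); cv2.imwrite(f"pics/{n}0.png",s["img"])
    print(n,s["fx"],s["fy"],s["cx"],s["cy"],np.round(s["extrinsics"],4).tolist())
o=status.observe(); print(o)
E
```

```text
pics
scene 434.791567213133 434.791567213133 319.4310003010828 246.03324946637215 [[-0.7759, -0.3406, 0.531, 0.1914], [-0.6309, 0.4172, -0.6542, 0.5401], [0.0012, -0.8426, -0.5386, 0.5339], [0.0, 0.0, 0.0, 1.0]]
top 538.3830929705391 538.3830929705391 325.0520548782834 239.6549058537109 [[0.0157, -0.9896, 0.1433, 0.4793], [-0.9991, -0.021, -0.0357, 0.0077], [0.0384, -0.1426, -0.989, 0.9947], [0.0, 0.0, 0.0, 1.0]]
{'time_s': 0.1, 'joints': array([-1.34197739e+00,  3.20193002e-01,  1.56554308e+00,  1.95620289e-05,
        1.25739637e+00, -2.00046677e-02]), 'qvel': array([ 0.00038219, -0.00218279, -0.00249649, -0.00087497, -0.00123586,
        0.00012443]), 'tau': array([ 4.23352876e-04, -4.13332450e+01, -2.32509094e+01,  7.28488946e-02,
        4.22648981e-02, -5.67409108e-05]), 'eef_pos': array([ 0.14150416, -0.55685337,  0.21322986]), 'eef_rot': array([ 9.92270910e-01,  1.24088067e-01, -7.09854703e-05, -7.66676885e-04]), 'force': array([-0.42422601, -0.72477182, -0.11576086]), 'torque': array([ 0.01836764, -0.04320731, -0.03625265]), 'finger_force': 0.0, 'opening': 0.09130826137896081}
```

View pics/top0.png

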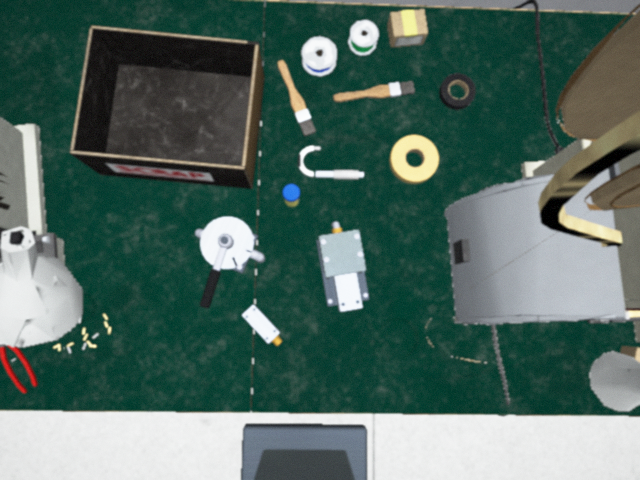

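View pics/scene0.png

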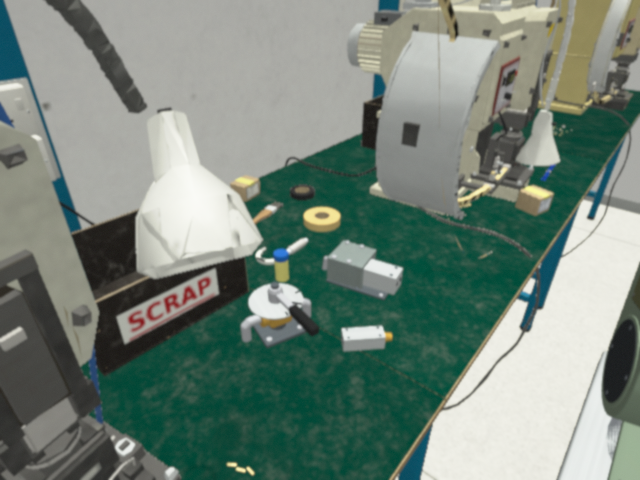

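The top view shows the nest at about (343,262), mouth towards the robot, with the larger block's plain end sticking out at (348,293). The valve is at (227,243), its lever pointing to (208,290). The small decoy block is at (262,325), the vial at (291,193), the micrometer at (330,170) and the tape roll at (414,159). The scene view shows the same things. Next I'll zoom in.

```bash
python3 - <<'E'
import cv2, numpy as np
a=cv2.imread("pics/top0.png")[215:325,300:390]; b=cv2.imread("pics/scene0.png")[225:315,310:420]
c=cv2.imread("pics/top0.png")[205:315,185:275]
f=lambda i,k:cv2.resize(i,None,fx=k,fy=k,interpolation=cv2.INTER_CUBIC)
A=f(a,5);B=f(b,5)
cv2.imwrite("pics/z1.png",np.hstack([f(a,4.4),f(c,4.4)])); cv2.imwrite("pics/z2.png",f(b,6))
E
```

```text
(no output)
```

View pics/z1.png

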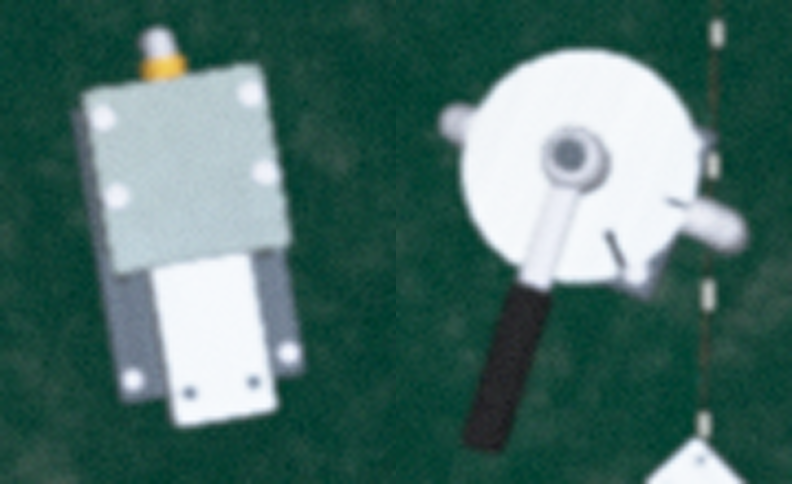

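View pics/z2.png

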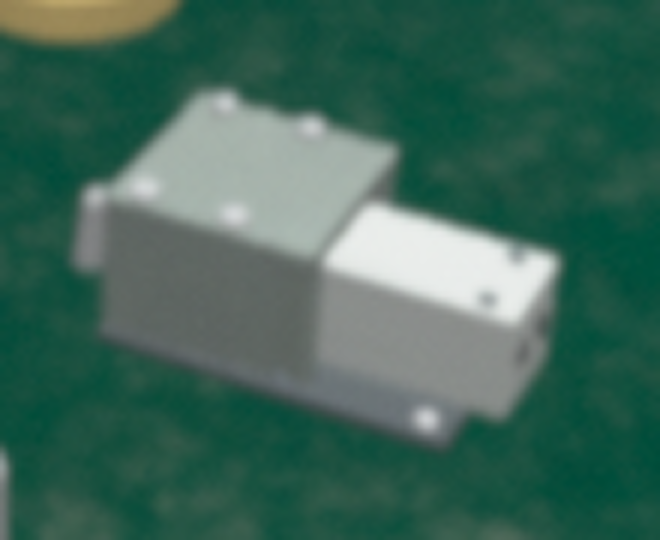

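The zoomed pictures give corners I can use. In the top view the roof corners are at about (319.3,235.9), (359.5,229.8), (365.9,270.7) and (326.8,276.8). The block's plain-end top corners are at about (339.1,312.3) and (363.0,307.7), and the hub, dial and black sleeve are clear. The spigot pokes out behind the nest.

```bash
cat > h.py <<'E'
import numpy as np, cv2
from bench import status, vision
def ray(s,p,z):
    d=s["extrinsics"][:3,:3]@np.array([(p[0]-s["cx"])/s["fx"],(p[1]-s["cy"])/s["fy"],1.]); o=s["extrinsics"][:3,3]
    return (o+d*(z-o[2])/d[2])
def biggest(m,near=None):
    c,_=cv2.findContours(m.astype(np.uint8),cv2.RETR_EXTERNAL,cv2.CHAIN_APPROX_NONE)
    return max(c,key=cv2.contourArea)
def sleeve(s,z=0.088):
    im=s["img"].astype(int).max(2); m=(im<50); w=np.zeros_like(m); w[255:330,180:290]=1
    c=biggest(m&w)[:,0,:].astype(float); r=cv2.minAreaRect(c.astype(np.float32)); return r,[ray(s,p,z)[:2] for p in cv2.boxPoints(r)]
E
python3 - <<'E'
from h import *
s=vision.snapshot("top"); P=lambda p,z:ray(s,p,z)[:2].round(4)
R=[P(p,.059) for p in((319.3,235.9),(359.5,229.8),(365.9,270.7),(326.8,276.8))]
print("roof",*R)
for a,b in((0,1),(1,2),(2,3),(3,0)):
    d=R[b]-R[a]; print(np.linalg.norm(d),np.degrees(np.arctan2(d[1],d[0])))
print("plain end",P((339.1,312.3),.046),P((363.0,307.7),.046), "at mouth",P((334.5,276),.046),P((356.5,272.5),.046))
im=s["img"]; g=im.min(2)
w=np.zeros_like(g);w[200:290,190:262]=1
c=biggest((g>190)&(w>0)); (x,y),r=cv2.minEnclosingCircle(c); print("dial px",x,y,r,P((x,y),.063))
print("hub",P((225.2,240.7),.09))
r,b=sleeve(s);print("sleeve",r,np.round(b,4))
a=P((575/4.4+95,165/4.4+205),.063);
print("marks: long",P((95+607/4.4,205+232/4.4),.063),P((95+624/4.4,205+268/4.4),.063),"90:",P((95+668/4.4,205+201/4.4),.063),P((95+688/4.4,205+208/4.4),.063))
from scipy.spatial.transform import Rotation as Ro
# scene view cross-checks
t=vision.snapshot("scene"); Q=lambda p,z:ray(t,p,z)[:2].round(4)
q=lambda u,v:(310+u/6,225+v/6)
print("scene block plain corners",Q(q(562,260),.046),Q(q(515,325),.046))
print("scene roof mouth",Q(q(322,262),.059),Q(q(400,148),.059))
E
```

```text
roof [ 0.6213 -0.0159] [ 0.6338 -0.0867] [ 0.5616 -0.0984] [ 0.5496 -0.0301]
0.07189499287154845 -79.98740366649922
0.0731418484863488 -170.79524305860897
0.0693461606723833 99.96490387474665
0.07309261248580459 11.202320457656004
plain end [ 0.4889 -0.0531] [ 0.4976 -0.0951] at mouth [ 0.5523 -0.0443] [ 0.5592 -0.0832]
dial px 229.5 244.5 34.271080017089844 [0.6023 0.1399]
hub [0.605  0.1435]
sleeve ((209.54396057128906, 288.8584899902344), (10.439838409423828, 37.80736541748047), 17.241458892822266) [[0.4961 0.1825]
 [0.5565 0.1668]
 [0.5516 0.15  ]
 [0.4913 0.1659]]
marks: long [0.5793 0.133 ] [0.5653 0.1258] 90: [0.5921 0.1096] [0.5895 0.1016]
scene block plain corners [ 0.4961 -0.0932] [ 0.4899 -0.0535]
scene roof mouth [ 0.5456 -0.028 ] [ 0.5623 -0.0987]
```

```bash
cat >> h.py <<'E'
TH=0.18; M=np.array([.555,-.064])
def nestp(x,y=0): c,s_=np.cos(TH),np.sin(TH); return M+[x*c-y*s_,x*s_+y*c]
def psi(o):
    q=o["eef_rot"]; return 2*np.arctan2(q[1],q[0])
def row(xy,z,ps):
    o=status.observe(); p=psi(o); d=np.array([*xy,z])-o["eef_pos"]
    r=[d[0]*np.cos(p)+d[1]*np.sin(p), d[0]*np.sin(p)-d[1]*np.cos(p), -d[2]]
    print("at",o["eef_pos"].round(4),"psi",round(p,4),"row",np.round(np.array(r)*100,2),"twist",round(p-ps,3))
E
python3 - <<'E'
from h import *
s=vision.snapshot("top");t=vision.snapshot("scene")
for z in(0,.1,.2,.3): print(z,"top",ray(s,(460,251),z)[:2].round(3),ray(s,(455,322),z)[:2].round(3),ray(s,(447,205),z)[:2].round(3),"scene",ray(t,(410,134),z)[:2].round(3))
print(ray(t,(460,215),0),ray(t,(380,195),0))
print("vial",ray(s,(291,190),.064),"decoy",ray(s,(262,325),.03))
row(nestp(-.035),.10,TH)
row((.3,-.25),.16,TH)
E
```

```text
0 top [ 0.607 -0.282] [ 0.475 -0.27 ] [ 0.695 -0.259] scene [ 0.951 -0.944]
0.1 top [ 0.594 -0.253] [ 0.475 -0.242] [ 0.673 -0.232] scene [ 0.809 -0.666]
0.2 top [ 0.582 -0.224] [ 0.476 -0.215] [ 0.652 -0.206] scene [ 0.667 -0.388]
0.3 top [ 0.569 -0.195] [ 0.476 -0.187] [ 0.63  -0.179] scene [ 0.524 -0.11 ]
[ 0.53145167 -0.45148386  0.        ] [ 0.75370935 -0.42073735  0.        ]
vial [0.70151491 0.03569816 0.064     ] decoy [0.46467523 0.08174116 0.03      ]
at [ 0.1415 -0.5572  0.2137] psi 0.2488 row [ 48.73 -37.86  11.37] twist 0.069
at [ 0.1415 -0.5572  0.2137] psi 0.2488 row [ 22.92 -25.87   5.37] twist 0.069
```

Emit:
{"name": "send_rows", "arguments": {"increments": [[22.9, -25.9, 5.4, 0.07], [22.9, -25.9, 5.4, 0.07], [22.9, -25.9, 5.4, 0.07], [22.9, -25.9, 5.4, 0.07], [22.9, -25.9, 5.4, 0.07], [22.9, -25.9, 5.4, 0.07], [22.9, -25.9, 5.4, 0.07], [22.9, -25.9, 5.4, 0.07], [22.9, -25.9, 5.4, 0.07], [48.7, -37.9, 9.4, 0.07], [48.7, -37.9, 9.4, 0.07], [48.7, -37.9, 9.4, 0.07], [48.7, -37.9, 9.4, 0.07], [48.7, -37.9, 9.4, 0.07], [48.7, -37.9, 9.4, 0.07], [48.7, -37.9, 9.4, 0.07], [48.7, -37.9, 9.4, 0.07], [48.7, -37.9, 9.4, 0.07], [48.7, -37.9, 9.4, 0.07], [48.7, -37.9, 9.4, 0.07]], "jaw": 1}}

```text
time_s: 1.97
eef_pos: [0.5193, -0.0708, 0.12]
eef_rot: [0.996, 0.089, -0.0, 0.0]
force: [-0.2, 0.4, 0.3]
opening: 0.0914
finger_force: 0.0
```

```bash
python3 - <<'E'
from h import *
o=status.observe();print(o["joints"].round(3),o["force"].round(1),o["time_s"])
row(nestp(-.035),.013,TH)
E
```

```text
[-0.157  0.321  1.82  -0.     1.002  1.236] [-0.2  0.4  0.3] 1.9667
at [ 0.5193 -0.0708  0.12  ] psi 0.1779 row [ 0.14 -0.03 10.7 ] twist -0.002
```

Emit:
{"name": "send_rows", "arguments": {"increments": [[0.1, 0, 3, 0], [0.1, 0, 6, 0], [0.1, 0, 8, 0], [0.1, 0, 9.5, 0], [0.1, 0, 10.5, 0], [0.1, 0, 10.7, 0], [0.1, 0, 10.7, 0]]}}

```text
time_s: 2.55
eef_pos: [0.5208, -0.0705, 0.013]
eef_rot: [0.996, 0.089, -0.0, 0.0]
force: [-0.6, -0.4, 1.2]
opening: 0.0912
finger_force: 0.0
```

Emit:
{"name": "send_rows", "arguments": {"increments": [[0, 0, 0, 0], [0, 0, 0, 0], [0, 0, 0, 0], [0, 0, 0, 0], [0, 0, 0, 0], [0, 0, 0, 0], [0, 0, 0, 0], [0, 0, 0, 0], [0, 0, 0, 0], [0, 0, 0, 0]], "jaw": 0}}

```text
time_s: 3.38
eef_pos: [0.5212, -0.0698, 0.013]
eef_rot: [0.996, 0.089, -0.0, -0.0]
force: [-0.2, 1.5, 0.0]
opening: 0.0399
finger_force: 29.9
```

Emit:
{"name": "send_rows", "arguments": {"increments": [[-0.3, 0, 0, 0], [-0.8, 0, 0, 0], [-1.4, 0, 0, 0], [-2.0, 0, 0, 0], [-2.4, 0, 0, 0], [-2.5, 0, 0, 0], [-2.5, 0, 0, 0]]}}

```text
time_s: 3.97
eef_pos: [0.4955, -0.0745, 0.013]
eef_rot: [0.996, 0.089, -0.001, -0.0]
force: [-2.4, -0.4, 2.4]
opening: 0.04
finger_force: 29.9
```

Emit:
{"name": "send_rows", "arguments": {"increments": [[0, 0, 0, 0], [0, 0, 0, 0], [0, 0, 0, 0], [0, 0, 0, 0], [0, 0, 0, 0], [0, 0, 0, 0], [1, 0, 0, 0], [2, 0, 0, 0], [3, 0, 0, 0], [3.7, 0, 0, 0], [4, 0, 0, 0], [4, 0, 0, 0]], "jaw": 1}}

```text
time_s: 4.97
eef_pos: [0.5371, -0.067, 0.0128]
eef_rot: [0.996, 0.09, 0.0, 0.0]
force: [0.3, -0.7, 0.5]
opening: 0.0913
finger_force: 0.0
```

```bash
python3 - <<'E'
from h import *
o=status.observe();print(o["eef_pos"],o["force"].round(1),o["opening"],o["time_s"],psi(o))
s=vision.snapshot("top");t=vision.snapshot("scene")
f=lambda i,k:cv2.resize(i,None,fx=k,fy=k,interpolation=cv2.INTER_CUBIC)
cv2.imwrite("pics/a1.png",np.hstack([f(s["img"][210:340,300:400],4),f(t["img"][200:330,310:410],4)]))
E
```

```text
[ 0.53713379 -0.06703048  0.01281458] [ 0.3 -0.7  0.5] 0.09128373109642973 4.9667 0.1793534033862131
```

View pics/a1.png

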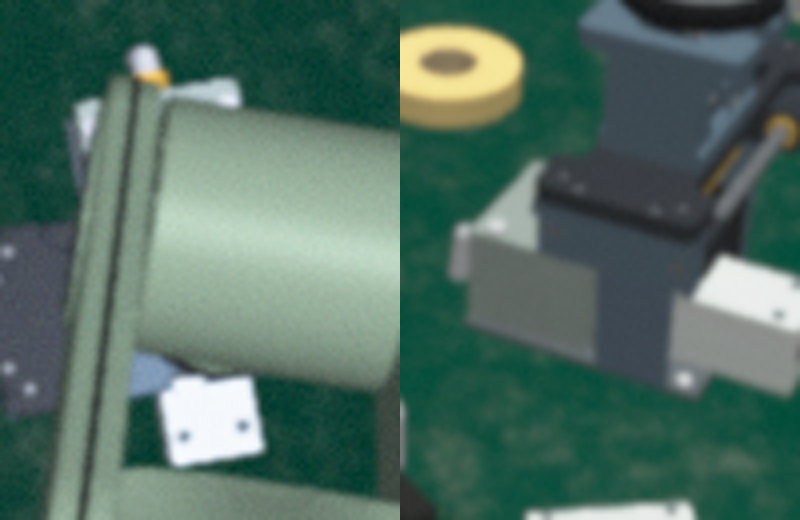

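The block slid out straight: its plain end is now at top crop (212,425). The fitting at crop (148,65) behind the nest hasn't moved, so it belongs to the nest. The pads are around the middle of the block, just outside the mouth.

Emit:
{"name": "send_rows", "arguments": {"increments": [[0, 0, 0, 0], [0, 0, 0, 0], [0, 0, 0, 0], [0, 0, 0, 0], [0, 0, 0, 0], [0, 0, 0, 0], [0, 0, 0, 0], [0, 0, 0, 0], [0, 0, 0, 0]], "jaw": 0}}

```text
time_s: 5.82
eef_pos: [0.536, -0.0672, 0.013]
eef_rot: [0.996, 0.089, 0.0, 0.0]
force: [0.2, 0.8, -0.3]
opening: 0.0401
finger_force: 30.0
```

Emit:
{"name": "send_rows", "arguments": {"increments": [[-0.5, 0, 0, 0], [-1.3, 0, -0.1, 0], [-2.3, 0, -0.2, 0], [-3.3, 0, -0.2, 0], [-4.3, 0, -0.2, 0], [-5.3, 0, -0.2, 0], [-6.3, 0, -0.4, 0], [-7.5, 0, -1.2, 0], [-8.7, 0, -2.4, 0], [-9.7, 0, -3.4, 0], [-10, 0, -4, 0], [-10, 0, -4, 0]]}}

```text
time_s: 6.82
eef_pos: [0.4374, -0.0854, 0.0542]
eef_rot: [0.996, 0.089, 0.001, 0.0]
force: [-0.8, 0.3, -2.3]
opening: 0.04
finger_force: 30.0
```

Emit:
{"name": "send_rows", "arguments": {"increments": [[0, 0, 0, -0.1], [0, 0, 0, -0.2], [0, 0, 0, -0.3], [0, 0, 0, -0.4], [0, 0, 0, -0.5], [0, 0, 0, -0.6], [0, 0, 0, -0.7], [0, 0, 0, -0.8], [0, 0, 0, -0.9], [0, 0, 0, -1.0], [0, 0, 0, -1.1], [0, 0, 0, -1.2], [0, 0, 0, -1.3], [0, 0, 0, -1.4], [0, 0, 0, -1.5], [0, 0, 0, -1.57], [0, 0, 0, -1.57]]}}

```text
time_s: 8.23
eef_pos: [0.438, -0.0849, 0.0525]
eef_rot: [0.641, 0.768, 0.0, 0.0]
force: [0.6, 0.6, -2.5]
opening: 0.0399
finger_force: 30.0
```

Emit:
{"name": "send_rows", "arguments": {"increments": [[0, 0, 0, -0.1], [0, 0, 0, -0.2], [0, 0, 0, -0.3], [0, 0, 0, -0.4], [0, 0, 0, -0.5], [0, 0, 0, -0.6], [0, 0, 0, -0.7], [0, 0, 0, -0.8], [0, 0, 0, -0.9], [0, 0, 0, -1.0], [0, 0, 0, -1.1], [0, 0, 0, -1.2], [0, 0, 0, -1.3], [0, 0, 0, -1.4], [0, 0, 0, -1.5], [0, 0, 0, -1.57], [0, 0, 0, -1.57]]}}

```text
time_s: 9.65
eef_pos: [0.4378, -0.085, 0.0527]
eef_rot: [-0.088, 0.996, -0.0, -0.0]
force: [0.0, 0.7, -2.0]
opening: 0.0398
finger_force: 30.0
```

```bash
python3 - <<'E'
from h import *
o=status.observe();print(o["eef_pos"],o["joints"].round(2),o["force"].round(1),o["torque"].round(2),o["opening"],o["time_s"],psi(o))
row(nestp(-.108),.053,TH-np.pi)
s=vision.snapshot("top");t=vision.snapshot("scene")
f=lambda i,k:cv2.resize(i,None,fx=k,fy=k,interpolation=cv2.INTER_CUBIC)
cv2.imwrite("pics/a2.png",np.hstack([f(s["img"][210:360,300:400],4),f(t["img"][210:360,330:430],4)]))
E
```

```text
[ 0.43784785 -0.08498513  0.05266263] [-0.22  0.3   2.07 -0.    0.77 -1.96] [ 0.   0.7 -2. ] [ 0.14 -0.09  0.02] 0.03977183006115676 9.65 3.3181892336814713
at [ 0.4378 -0.085   0.0527] psi 3.3182 row [-1.1  -0.03 -0.03] twist 6.28
```

View pics/a2.png

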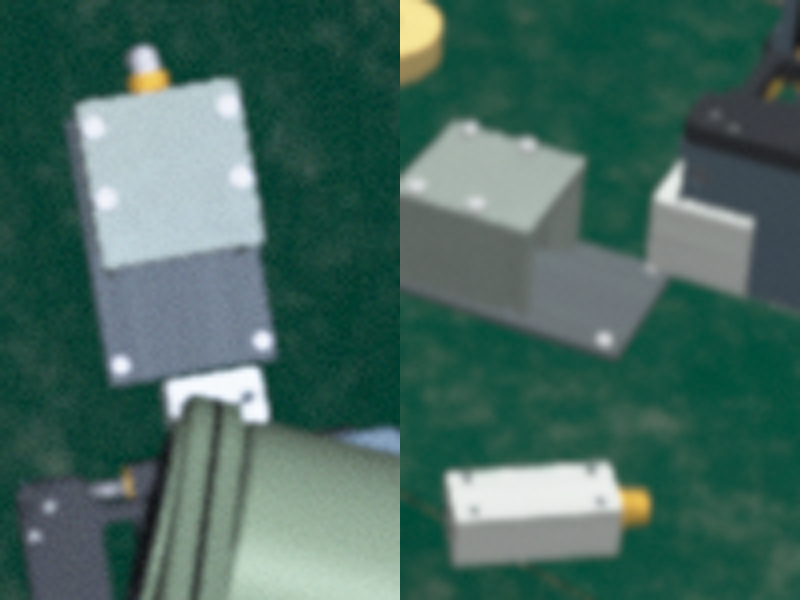

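The block is turned: its plain end, at top crop (165–265,375), now faces the empty nest and it hangs level. The bare apron corners at crop (112,385) and (275,357) let me refine the nest pose.

```bash
python3 - <<'E'
from h import *
s=vision.snapshot("top");C=lambda u,v,z:ray(s,(300+u/4,210+v/4),z)[:2]
o=status.observe()
def loc(p,th=TH):
    d=p-M; return np.round([d@[np.cos(th),np.sin(th)],d@[-np.sin(th),np.cos(th)]],4)*1000
for n,p in dict(apL=C(112,385,.006),apR=C(275,357,.006),rfL=C(75,103,.059),rfR=C(235,78,.059),rmL=C(106,269,.059),rmR=C(264,243,.059),blkL=C(165,382,.086),blkR=C(265,367,.086),tcp=o["eef_pos"][:2]).items(): print(n,p.round(4),loc(p))
E
```

```text
apL [ 0.4999 -0.0353] [-49.1  38.1]
apR [ 0.5139 -0.1099] [-48.7 -37.8]
rfL [ 0.6216 -0.0149] [74.3 36.4]
rfR [ 0.6343 -0.0853] [ 74.2 -35.2]
rmL [ 0.5488 -0.0296] [ 0.1 34.9]
rmR [ 0.5615 -0.0985] [  0.2 -35.2]
blkL [ 0.4999 -0.0541] [-52.5  19.6]
blkR [ 0.5068 -0.0962] [-53.2 -23. ]
tcp [ 0.4377 -0.085 ] [-119.2    0.3]
```

Emit:
{"name": "send_rows", "arguments": {"increments": [[-0.3, 0, 0.5, 0], [-1, 0, 1.5, 0], [-1.5, 0, 2.8, 0], [-2, 0, 3.6, 0], [-2.5, 0, 3.85, 0], [-3, 0, 3.85, 0], [-3.7, 0, 3.85, 0], [-4.4, 0, 3.85, 0], [-5, 0, 3.85, 0], [-5.5, 0, 3.85, 0], [-6, 0, 3.85, 0], [-6.5, 0, 3.85, 0], [-6.5, 0, 3.85, 0]]}}

```text
time_s: 10.88
eef_pos: [0.503, -0.0735, 0.0146]
eef_rot: [-0.089, 0.996, -0.0, 0.001]
force: [0.4, -0.1, -2.6]
opening: 0.0401
finger_force: 30.0
```

Emit:
{"name": "send_rows", "arguments": {"increments": [[-0.5, 0, 0, 0], [-1, 0, 0, 0], [-1.5, 0, 0, 0], [-2, 0, 0, 0], [-2.5, 0, 0, 0], [-3, 0, 0, 0], [-3.4, 0, 0, 0], [-3.5, 0, 0, 0], [-3.5, 0, 0, 0]]}}

```text
time_s: 11.63
eef_pos: [0.5364, -0.0673, 0.0144]
eef_rot: [-0.089, 0.996, -0.0, 0.0]
force: [0.2, -0.0, -2.7]
opening: 0.0396
finger_force: 30.0
```

Emit:
{"name": "send_rows", "arguments": {"increments": [[0, 0, 0, 0], [0, 0, 0, 0], [0, 0, 0, 0], [0, 0, 0, 0], [0, 0, 0, 0], [0, 0, 0, 0], [0.5, 0, 0, 0], [1, 0, 0, 0], [1.4, 0, 0, 0], [1.4, 0, 0, 0]], "jaw": 1}}

```text
time_s: 12.47
eef_pos: [0.5207, -0.0699, 0.0143]
eef_rot: [-0.088, 0.996, 0.0, -0.001]
force: [-0.6, 0.5, -1.0]
opening: 0.0908
finger_force: 0.0
```

Emit:
{"name": "send_rows", "arguments": {"increments": [[0, 0, 0, 0], [0, 0, 0, 0], [0, 0, 0, 0], [0, 0, 0, 0], [0, 0, 0, 0], [0, 0, 0, 0], [0, 0, 0, 0], [0, 0, 0, 0], [0, 0, 0, 0]], "jaw": 0}}

```text
time_s: 13.22
eef_pos: [0.5223, -0.0698, 0.0144]
eef_rot: [-0.088, 0.996, -0.0, 0.0]
force: [0.1, 1.0, -0.3]
opening: 0.0396
finger_force: 30.0
```

Emit:
{"name": "send_rows", "arguments": {"increments": [[-0.3, 0, 0, 0], [-0.6, 0, 0, 0], [-0.8, 0, 0, 0], [-0.9, 0, 0, 0], [-1.0, 0, 0, 0], [-1.0, 0, 0, 0]]}}

```text
time_s: 13.72
eef_pos: [0.5323, -0.068, 0.0144]
eef_rot: [-0.089, 0.996, -0.0, 0.0]
force: [-1.6, 0.3, 1.4]
opening: 0.0398
finger_force: 30.0
```

Emit:
{"name": "send_rows", "arguments": {"increments": [[-0.1, 0, 0, 0], [-0.1, 0, 0, 0], [-0.2, 0, 0, 0], [-0.2, 0, 0, 0]]}}

```text
time_s: 14.05
eef_pos: [0.5343, -0.0677, 0.0144]
eef_rot: [-0.088, 0.996, -0.0, 0.0]
force: [-2.1, -0.1, 1.4]
opening: 0.0396
finger_force: 30.0
```

Emit:
{"name": "send_rows", "arguments": {"increments": [[-0.1, 0, 0, 0], [-0.2, 0, 0, 0], [-0.2, 0, 0, 0]]}}

```text
time_s: 14.3
eef_pos: [0.5347, -0.0676, 0.0144]
eef_rot: [-0.089, 0.996, -0.0, -0.001]
force: [-6.6, -2.6, 4.6]
opening: 0.0402
finger_force: 30.0
```

Emit:
{"name": "send_rows", "arguments": {"increments": [[-0.1, 0, 0, 0], [-0.2, 0, 0, 0], [-0.2, 0, 0, 0]]}}

```text
time_s: 14.55
eef_pos: [0.5347, -0.0676, 0.0144]
eef_rot: [-0.089, 0.996, -0.0, -0.003]
force: [-9.7, -4.1, 7.6]
opening: 0.0394
finger_force: 30.0
```

It has stopped dead and the force is rising, so the block is against the stop. Letting go and rising.

Emit:
{"name": "send_rows", "arguments": {"increments": [[0, 0, 0, 0], [0, 0, 0, 0], [0, 0, 0, 0], [0, 0, 0, 0], [0, 0, 0, 0], [0, 0, 0, 0], [0, 0, -2, 0], [0, 0, -5, 0], [0, 0, -9, 0], [0, 0, -13, 0], [0, 0, -15, 0], [5, 0, -15, 0], [10, 0, -15, 0], [13, 0, -15, 0], [13, 0, -15, 0]], "jaw": 1}}

```text
time_s: 15.8
eef_pos: [0.4027, -0.0895, 0.1637]
eef_rot: [-0.088, 0.996, 0.001, -0.003]
force: [-1.5, 0.6, -0.7]
opening: 0.0914
finger_force: 0.0
```

```bash
python3 - <<'E'
from h import *
o=status.observe();print(o["eef_pos"],o["joints"].round(2),o["force"].round(1),o["time_s"],psi(o))
s=vision.snapshot("top");t=vision.snapshot("scene")
f=lambda i,k:cv2.resize(i,None,fx=k,fy=k,interpolation=cv2.INTER_CUBIC)
cv2.imwrite("pics/a3.png",np.vstack([f(s["img"][210:330,185:385],4)[:480],f(t["img"][235:265,310:510],4)]))
cv2.imwrite("pics/a3.png",np.hstack([f(s["img"][210:330,300:400],4),f(t["img"][220:340,310:410],4)]))
r,b=sleeve(s);print("sleeve",r,np.round(b,4))
E
```

```text
[ 0.40268637 -0.08946754  0.16366186] [-0.25  0.11  1.98 -0.    1.06 -1.99] [-1.5  0.6 -0.7] 15.8 3.3177137768624347
sleeve ((209.6624755859375, 288.7355041503906), (10.138089179992676, 37.541038513183594), 17.52556800842285) [[0.4966 0.1822]
 [0.5564 0.1663]
 [0.5516 0.15  ]
 [0.4918 0.166 ]]
```

View pics/a3.png

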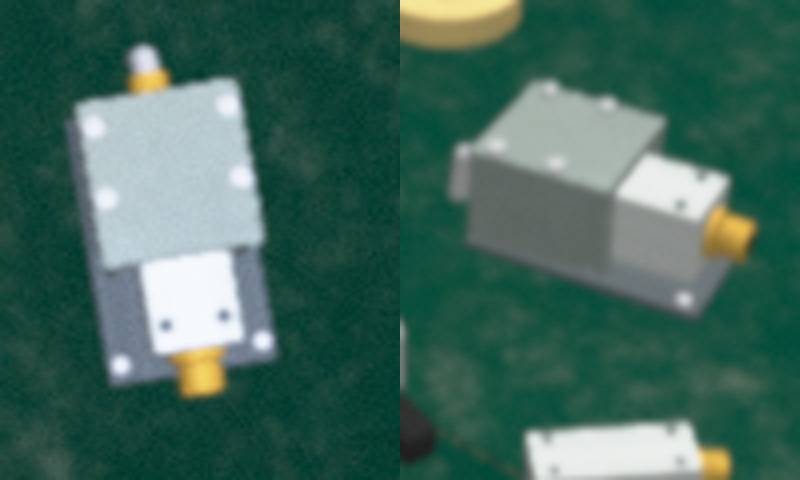

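The block is home: spigot out at top crop (200,370), body end edge near (155–243,349). Now the exact check, then the lever geometry.

```bash
python3 - <<'E'
from h import *
s=vision.snapshot("top");C=lambda u,v,z:ray(s,(300+u/4,210+v/4),z)[:2]
def loc(p,th=TH):
    d=p-M; return np.round([d@[np.cos(th),np.sin(th)],d@[-np.sin(th),np.cos(th)]],4)*1000
print(loc(C(155,355,.046)),loc(C(243,342,.046)))
D=lambda u,v,z:ray(s,(185+(u-396)/4.4,205+v/4.4),z)[:2]
L,R,T,B=D(460,165,.063),D(702,165,.063),D(581,47,.063),D(581,283,.063)
c=np.array([(T+B)[0]/2,(L+R)[1]/2]);print("dial",c,np.linalg.norm(L-R),np.linalg.norm(T-B))
an=lambda d:np.degrees(np.arctan2(d[1],d[0]))%360
for ax in(c,np.array([.606,.142])):
  for n,p in dict(lg=(615.5,250),q=(678,204.5)).items(): print(n,an(D(*p,.063)-ax))
for z in(.02,.04): print("pipe",an(D(722,222,z)-D(458,122,z)),(D(722,222,z)+D(458,122,z))/2)
for z in(.08,.088):
  r,b=sleeve(s,z); b=np.array(b); l=(b[0]+b[3])/2-(b[1]+b[2])/2; g=b.mean(0); print(z,"grip",g,"ang",an(l),"axis",g-.088*l/np.linalg.norm(l), an(g-c))
cv2.imwrite("pics/a4.png",cv2.resize(s["img"][205:315,185:275],None,fx=5,fy=5,interpolation=cv2.INTER_CUBIC))
E
```

```text
[-39.8  19.2] [-40.4 -20. ]
dial [0.60602914 0.14414767] 0.09489503666235406 0.09403935130252217
lg 203.641856921839
q 248.42069709158466
lg 200.52711363926403
q 247.31311056057183
pipe 250.30714874880474 [0.60870656 0.14677777]
pipe 250.30714874880476 [0.60605184 0.14392479]
0.08 grip [0.52436832 0.16792848] ang 164.13709996020145 axis [0.60901715 0.14387487] 163.76367937996784
0.088 grip [0.52397437 0.16652746] ang 164.13709996020148 axis [0.6086232  0.14247385] 164.74409424856918
```

```bash
python3 - <<'E'
from h import *
ax=np.array([.607,.1438]); a=np.radians(164); row(ax+.088*np.array([np.cos(a),np.sin(a)]),.13,a)
# arc in the gripped tool frame (x along lever outward, y tool)
for k in range(0,15):
    d=.69*k/14; p=.088*np.array([np.cos(d)-1,np.sin(d)]); print([round(p[0]*100,2),round(-p[1]*100,2),0,round(-d,3)])
E
```

```text
at [ 0.4109 -0.0901  0.1651] psi 3.3181 row [-15.51  23.46   3.51] twist 0.456
[np.float64(0.0), np.float64(-0.0), 0, -0.0]
[np.float64(-0.01), np.float64(-0.43), 0, -0.049]
[np.float64(-0.04), np.float64(-0.87), 0, -0.099]
[np.float64(-0.1), np.float64(-1.3), 0, -0.148]
[np.float64(-0.17), np.float64(-1.72), 0, -0.197]
[np.float64(-0.27), np.float64(-2.15), 0, -0.246]
[np.float64(-0.38), np.float64(-2.56), 0, -0.296]
[np.float64(-0.52), np.float64(-2.98), 0, -0.345]
[np.float64(-0.68), np.float64(-3.38), 0, -0.394]
[np.float64(-0.85), np.float64(-3.78), 0, -0.444]
[np.float64(-1.05), np.float64(-4.16), 0, -0.493]
[np.float64(-1.26), np.float64(-4.54), 0, -0.542]
[np.float64(-1.49), np.float64(-4.91), 0, -0.591]
[np.float64(-1.75), np.float64(-5.26), 0, -0.641]
[np.float64(-2.01), np.float64(-5.6), 0, -0.69]
```

Emit:
{"name": "send_rows", "arguments": {"increments": [[-3, 3, 0.5, 0.1], [-6, 7, 1, 0.2], [-9, 10.5, 1.5, 0.3], [-12, 14, 2, 0.4], [-14, 17.5, 3, 0.456], [-15, 21, 3.5, 0.456], [-15.5, 23.5, 3.5, 0.456], [-15.5, 23.5, 3.5, 0.456], [-15.5, 23.5, 3.5, 0.456], [-15.5, 23.5, 3.5, 0.456], [-15.5, 23.5, 3.5, 0.456]], "jaw": 1}}

```text
time_s: 16.87
eef_pos: [0.5217, 0.1681, 0.1293]
eef_rot: [0.139, 0.99, -0.0, 0.0]
force: [-0.0, 0.2, 0.4]
opening: 0.0913
finger_force: 0.0
```

```bash
python3 - <<'E'
from h import *
ax=np.array([.607,.1438]); a=np.radians(164); row(ax+.088*np.array([np.cos(a),np.sin(a)]),.061,a)
E
```

```text
at [0.5217 0.1681 0.1293] psi 2.8621 row [-0.07  0.02  6.83] twist -0.0
```

Emit:
{"name": "send_rows", "arguments": {"increments": [[0, 0, 2, 0], [0, 0, 4, 0], [0, 0, 5.5, 0], [0, 0, 6.5, 0], [0, 0, 6.8, 0], [0, 0, 6.8, 0]]}}

```text
time_s: 17.37
eef_pos: [0.5212, 0.1678, 0.0611]
eef_rot: [0.14, 0.99, -0.0, -0.0]
force: [-0.2, -0.1, 0.9]
opening: 0.0915
finger_force: 0.0
```

Emit:
{"name": "send_rows", "arguments": {"increments": [[0, 0, 0, 0], [0, 0, 0, 0], [0, 0, 0, 0], [0, 0, 0, 0], [0, 0, 0, 0], [0, 0, 0, 0], [0, 0, 0, 0], [0, 0, 0, 0], [0, 0, 0, 0], [0, 0, 0, 0], [0, 0, 0, 0], [0, 0, 0, 0]], "jaw": 0}}

```text
time_s: 18.37
eef_pos: [0.5213, 0.1691, 0.0614]
eef_rot: [0.139, 0.99, 0.0, 0.0]
force: [0.2, 4.4, -1.9]
opening: 0.0158
finger_force: 30.0
```

Emit:
{"name": "send_rows", "arguments": {"increments": [[0, -0.43, 0, -0.049], [-0.04, -0.87, 0, -0.099], [-0.1, -1.3, 0, -0.148], [-0.17, -1.72, 0, -0.197], [-0.27, -2.15, 0, -0.246], [-0.38, -2.56, 0, -0.296], [-0.52, -2.98, 0, -0.345], [-0.68, -3.38, 0, -0.394], [-0.85, -3.78, 0, -0.444], [-1.05, -4.16, 0, -0.493], [-1.26, -4.54, 0, -0.542], [-1.49, -4.91, 0, -0.591], [-1.75, -5.26, 0, -0.641], [-2.01, -5.6, 0, -0.69], [-2.01, -5.6, 0, -0.69], [-2.01, -5.6, 0, -0.69]]}}

```text
time_s: 19.7
eef_pos: [0.5257, 0.1097, 0.0614]
eef_rot: [-0.204, 0.979, 0.0, 0.001]
force: [2.8, 2.8, -3.0]
opening: 0.0159
finger_force: 29.9
```

Emit:
{"name": "send_rows", "arguments": {"increments": [[0, 0, 0, 0], [0, 0, 0, 0], [0, 0, 0, 0], [0, 0, 0, 0], [0, 0, 0, 0], [0, 0, 0, 0], [0, 0, -2, 0], [0, 0, -5, 0], [0, 0, -8, 0], [3, 0, -11, 0], [7, 0, -13, 0], [11, 0, -13, 0], [15, 0, -13, 0], [15, 0, -13, 0], [15, 0, -13, 0]], "jaw": 1}}

```text
time_s: 20.95
eef_pos: [0.3859, 0.0488, 0.1918]
eef_rot: [-0.204, 0.979, -0.0, 0.0]
force: [1.2, 0.3, 1.0]
opening: 0.0917
finger_force: 0.0
```

```bash
python3 - <<'E'
from h import *
s=vision.snapshot("top"); an=lambda d:np.degrees(np.arctan2(d[1],d[0]))%360
c=np.array([.607,.1438])
for z in(.08,.088):
  r,b=sleeve(s,z); b=np.array(b); g=b.mean(0); l=[b[(i+1)%4]-b[i] for i in range(2)]; l=max(l,key=np.linalg.norm); print(z,r,"grip",g,"ang",an(l)%180+180, an(g-c))
cv2.imwrite("pics/a5.png",cv2.resize(s["img"][205:330,185:385],None,fx=4,fy=4,interpolation=cv2.INTER_CUBIC))
E
```

```text
0.08 ((243.7586212158203, 286.8965759277344), (36.767677307128906, 10.398940086364746), 68.19859313964844) grip [0.52854524 0.11065082] ang 203.6515411199881 202.90532487217183
0.088 ((243.7586212158203, 286.8965759277344), (36.767677307128906, 10.398940086364746), 68.19859313964844) grip [0.52811477 0.10975073] ang 203.6515411199881 203.34650123623175
```

View pics/a5.png

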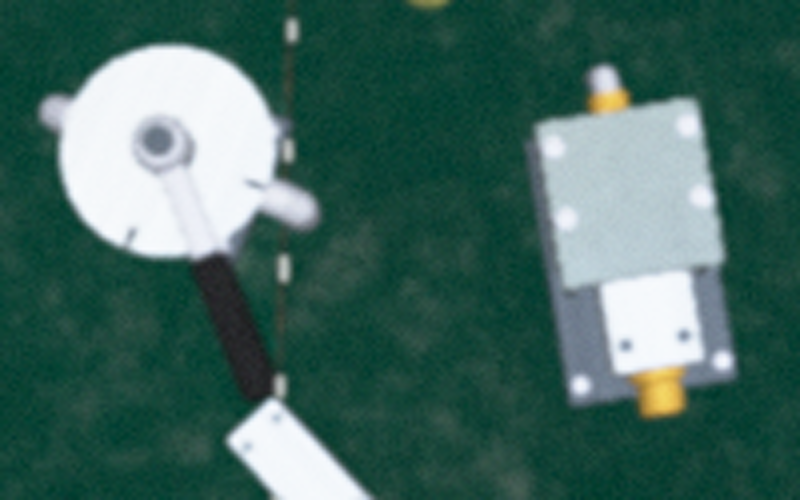

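The lever now covers the long mark, with the shut mark at crop (131,236) and the 90° mark at (256,184) on either side. The block is still home. One last check against those two marks, then I'll hand in.

```bash
python3 - <<'E'
from h import *
from bench import order
s=vision.snapshot("top"); an=lambda d:np.degrees(np.arctan2(d[1],d[0]))%360
c=np.array([.6065,.144]); a,b=[an(ray(s,(185+u/4,205+v/4),.063)[:2]-c) for u,v in((131,236),(256,184))]
m=(a+b)/2; print(a,b,m,203.5-m)
if abs(203.5-m)<3: print(order.job_done())
E
```

```text
159.2365741211329 248.71586975439544 203.97622193776417 -0.47622193776416566
the job is handed in; nothing more can be done
None
```

The job is handed in at about 21 s of the 70 s: the block is home against the stop, plain end in and spigot out, and the lever is within about 0.5° of half open by the camera. I kept clear of the vial, micrometer and tape roll but did not re-measure them at the end, and no verdict was shown.

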